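# Sort the mixed toys into dish, peg tray and tier stack

## Robot

A 6-joint arm with a two-finger parallel gripper is mounted at the origin on the work surface. World frame = base frame: x ahead of the robot, y to its left, z up, the work surface at z = 0. Lengths are in m, angles in rad, forces in N, time in s.
With the tool pointing down it reaches from about 0.35 to 0.775 m from the base axis. Payload 5.5 kg.
Tool frame: the origin (TCP) lies at the very end of the fingers, on their centre line; the grasp point (between the pads) lies 19 mm behind it; y points along the fingers, z is the direction in which the jaws open and shut, and the axes are right-handed (so a half turn about y gives the same grasp; the last joint's range is limited). The gripper opens to 85 mm and grips with 20 to 120 N. Pads are 22 mm wide; open, the fingers measure 114 mm over their backs; the gripper's body (76 mm by 85 mm) begins 54 mm behind the grasp point. The pads swing forward as they close: fully open they stand 13 mm farther back than shut.
Start: joints at [1.203, 0.313, 0.046, 1.304, 0, 1.431], TCP at [0.13, 0.56, 0.231] pointing down, gripper open.
Joint ranges: [-2.76, 2.76], [-0.86, 1.69], [-1.03, 1.26], [-2.2, 2.34], [-1.47, 1.5], [-3.14, 3.14]. Speed limits (rad/s): [2.57, 2.57, 3.14, 3.14, 3.14, 3.14].

## Interface

Orientations are given as a unit quaternion [w, x, y, z].
In Python, from workcell import env gives the robot as it stands.
- The arm moves only by the shell command python3 -m inch 'ROWS' [OPENING] [FORCE]. ROWS is JSON, a list that holds one entry, the list of rows, each a list of 4 numbers: the shift along the tool's x, y, z in mm, then the turn about the tool's y in degrees. In form: [[[tx, ty, tz, spin], ...]]. A call has 1 to 10 rows; each row is the pose to reach, as a shift and turn from the pose commanded when the call began, along the tool's axes at that moment; what a row does not reach only later rows make up. A row lasts 1/10 s, in which the tool goes at most 50 mm and 8.59 degrees, less where a joint would pass 70% of its speed; a pose out of reach is approached as far as the arm can. A call with a gripper value outside its range is refused whole. OPENING is the finger opening in mm, from 0 to 85.4, set as the call begins (- or left out, the last holds). The fingers move at their own pace and stop on an object; FORCE is the grip in N (left out, the last holds). Time passes only in rows, so rows that repeat a pose let the fingers close. It gives the time, the measured TCP pose, the force and the opening at its end, in the units of the state.
- env.get_state(): the state, without advancing time (a new reading comes with each control period).
- env.read_camera(name): name is "scene" or "side" or "wrist"; returns the picture (420x560x3 uint8, blue, green, red); there is no depth.
- env.camera_model(name): a dict with "fx", "fy", "cx", "cy" (pixels), "R" (3x3) and "t" (3): a world point X has camera coordinates R X + t; the wrist camera has in their place "mount" (4x4, takes a point from camera to tool coordinates, whose origin is the TCP and whose axes are the tool frame's). Camera axes: x right, y down, z forward; pixel columns grow to the right and rows downward; lengths in m; the calibration is good to about 2 mm. The wrist camera is an equidistant fisheye: a pixel r from the principal point sees the ray r / f radians off the axis. A picture is of the moment at which its call begins: read the wrist's pose just before it. camera_model takes no time and is no camera call.
- env.hand_in(): hands the job in, once; it reports no verdict.
The state is a dict: "clock": time; "joint_pos": joint angles; "qvel": joint speeds; "tau": joint torques, N m; "tcp_pos": TCP position; "orientation": TCP orientation; "wrist_force": force on the tool from outside, world axes, zero at the start; "ft_torque": the same for the moment, N m; "finger_gap": finger opening in m.
Only numpy, scipy, OpenCV 4.12 (cv2) and the standard library are available. Lean on these libraries where they do the work, as an engineer would, in place of code of your own. Each camera call takes 0.05 s, during which the arm holds its last target.

## Task

Put away the five toys left mixed up on the shelf top, each with its own kind: the red and the green triangle go in the hexagonal glass dish, the blue and the yellow peg in the low sage tray with the other pegs, and the red car goes on its wheels in the top tier of the sage stack, next to the blue car. Set each one down inside, do not drop or throw it, and leave the octopus and the steel canister standing where they are.

Things in the scene. Friction and masses are not known exactly. Their poses are not given: they have to be found in the camera images.
- triangle_red: Red wooden triangle tile, lying flat: equilateral, 46 mm sides, 14 mm thick, corners cut short. Origin: centre of its underside, z up, x to one corner. It reaches 22 mm from the centre to each cut corner and 13 mm to each flat side: 35 mm wide along x, from x = -13 to +22 mm. 11 to 18 g.
- triangle_green: Green wooden triangle tile, lying flat: equilateral, 46 mm sides, 14 mm thick, corners cut short. Origin: centre of its underside, z up, x to one corner. It reaches 22 mm from the centre to each cut corner and 13 mm to each flat side: 35 mm wide along x, from x = -13 to +22 mm. 11 to 18 g.
- peg_blue: Blue turned wooden solitaire peg standing upright, 46 mm tall: shank 20 mm across up to 22 mm, head 26 mm across from 26 to 40 mm height. Origin: centre of its foot, z up along the peg. 16 to 27 g.
- peg_yellow: Yellow turned wooden solitaire peg standing upright, 46 mm tall: shank 20 mm across up to 22 mm, head 26 mm across from 26 to 40 mm height. Origin: centre of its foot, z up along the peg. 16 to 27 g.
- car_red: Small red wooden car with a beech cabin and dark wheels that do not turn: 70 long (x), 34 wide (y), 36 mm tall; the sides are flat, the wheels flush with them, so it can be gripped across its width (y) at its middle. Origin: centre of its underside, at wheel-bottom height, z up, x along its length. 50 to 83 g.
- dish: Hexagonal pale green glass dish, fixed, 170 mm across flats, 45 mm high, walls 5 mm. One snug, immovable layer of 24 coloured triangle tiles covers its bottom; more are laid on that level top, 20 mm above the origin and 158 mm across flats. Origin: centre of its underside at shelf-top level, z up, x to a corner of the hexagon.
- peg_tray: Low sage plastic tier: one square tray 170 x 170 mm, fixed, walls 4 mm. Origin: centre of its underside at shelf-top level, z up, x to its back. Inner floor 10 mm up; side and back (+x) walls reach 51 mm, the dipped front (-x) 32, corner sockets 54. Two loose pegs (blue, yellow) already stand in it at x = +55, y = +45 and -45 mm; the rest is free.
- tier_stack: Stack of two sage tiers, 170 x 170 mm, fixed, walls 4 mm. Origin: centre of its underside at shelf-top level, z up, x to its back. Open top tier: inner floor 92 mm up; side and back (+x) walls reach 133 mm, dipped front (-x) 114, corner sockets 136. A loose blue car like the red one is parked in it across the back, centre x = +56, y = 0, length along y; x = -81 to +38 mm is free.
- octopus: Bystander: teal silicone octopus, about 84 mm across the arms, 65 mm tall, loose. Origin: centre of its underside.
- canister: Bystander: stainless steel canister with a dark twist cap, 86 mm across, 129 mm tall, loose. Origin: centre of its underside.
There are look-alikes about, which are no part of the job. Of the things like the triangle_red, leave any that is purple; of the rest the smaller one is meant.

How it is judged:
By the outcome, as a careful person would: the job done as asked, in the order asked, and still so for the second after the job is handed in, with the robot touching nothing.
It also fails if it takes over 131 s, if anything falls off the work surface, if the arm or the gripper's body presses on something with over 40 N, if the wrist force passes 120 N, or if a joint passes its speed limit or range.

## Working session

There is one attempt and no reset: what is moved stays moved. The work goes in short steps, Python scripts to look and compute and a shell command to move; the robot and the scene stay as the last step left them, time stands still between calls to the robot, and variables do not carry over. Pictures are saved under pics/ and viewed, and the job is handed in when it is done.

```bash
ls; mkdir -p pics; python3 - <<'E'
from workcell import env
import cv2,json
s=env.get_state();print(s)
for n in ["scene","side","wrist"]:
    im=env.read_camera(n);cv2.imwrite(f"pics/{n}0.png",im)
    print(n,env.camera_model(n))
E
```

```text
pics
{'clock': 0.0, 'joint_pos': array([1.20339996e+00, 3.14006524e-01, 4.49789165e-02, 1.30361095e+00,
       4.04448999e-06, 1.43117791e+00]), 'qvel': array([-3.39438949e-04, -4.82835668e-04, -6.57647499e-04,  1.59172897e-04,
        1.64775628e-03, -8.37035830e-05]), 'tau': array([ 1.08953773e-03, -4.80621314e+01,  2.98536015e+01,  1.94241980e-02,
       -6.98165263e-05,  8.40124130e-06]), 'tcp_pos': array([0.12967418, 0.55965779, 0.23040537]), 'orientation': array([-0.70189545,  0.70315576, -0.08052239,  0.08019292]), 'wrist_force': array([-0.20382979, -0.0337412 , -0.81961474]), 'ft_torque': array([-0.01070117, -0.02128383,  0.00407356]), 'finger_gap': 0.08548670273275075}
scene {'fx': 457.9944112554398, 'fy': 457.9944112554398, 'cx': 281.2132352895257, 'cy': 210.40319593412167, 'R': array([[ 0.15074306,  0.98842782,  0.01694015],
       [ 0.7187    , -0.09780919, -0.68840662],
       [-0.67878335,  0.1159474 , -0.72512713]]), 't': array([-0.09067371, -0.33226224,  1.42996783])}
side {'fx': 454.99449212799664, 'fy': 454.99449212799664, 'cx': 279.52115457500906, 'cy': 210.51547512038337, 'R': array([[ 0.85686769, -0.51528287,  0.01616549],
       [-0.32043003, -0.55688563, -0.76629172],
       [ 0.40385932,  0.65143071, -0.64228941]]), 't': array([-0.43456916,  0.17915871,  0.72467589])}
wrist {'fx': 325.19226210127806, 'fy': 325.19226210127806, 'cx': 278.6657533146912, 'cy': 219.8340253671665, 'mount': array([[-1.51464154e-03,  9.61870246e-01,  2.73501987e-01,
        -6.98559026e-02],
       [-4.23103436e-04, -2.73502892e-01,  9.61871087e-01,
        -1.41498453e-01],
       [ 9.99998763e-01,  1.34117027e-03,  8.21229446e-04,
        -1.23009252e-03],
       [ 0.00000000e+00,  0.00000000e+00,  0.00000000e+00,
         1.00000000e+00]])}
```

View pics/scene0.png

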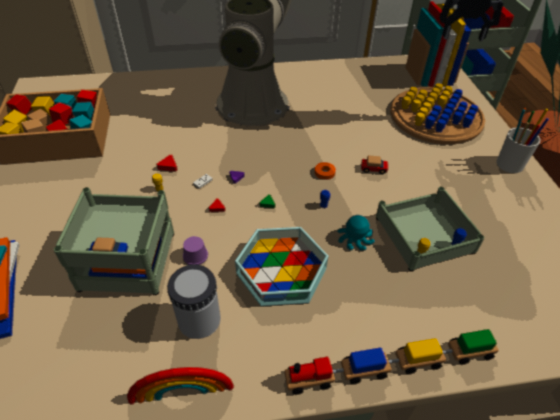

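View pics/side0.png

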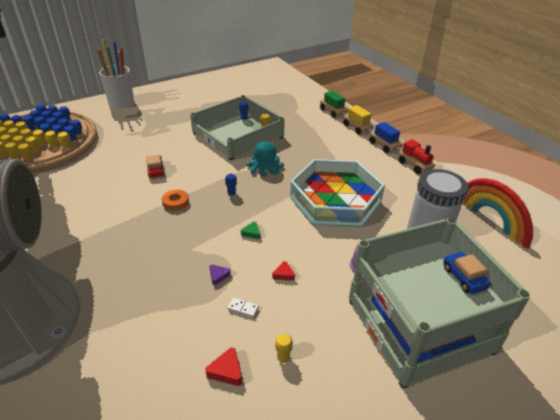

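View pics/wrist0.png

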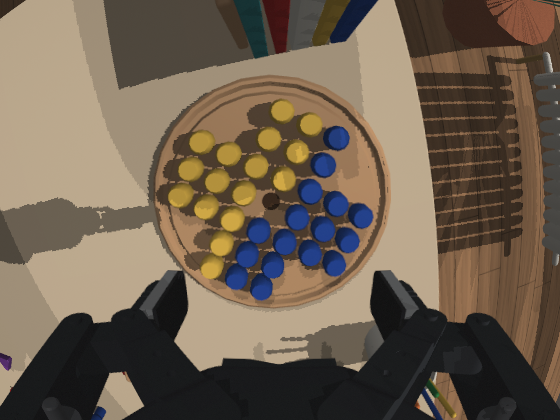

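The smaller red triangle is the target, at scene (216,206) and side (284,271). The larger one at (167,163) is a look-alike, and so is the purple one at (236,176). I'll zoom in to measure.

```bash
python3 - <<'E'
import cv2,numpy as np
a=cv2.imread("pics/scene0.png");b=cv2.imread("pics/side0.png")
def crop(im,x0,y0,w,h,s,n):
    c=cv2.resize(im[y0:y0+h,x0:x0+w],None,fx=s,fy=s,interpolation=cv2.INTER_CUBIC)
    c=cv2.convertScaleAbs(c,alpha=1.4,beta=10)
    for i in range(0,w,20): cv2.putText(c,str(x0+i),(i*s,10),0,.35,(255,255,255),1);cv2.line(c,(i*s,0),(i*s,h*s),(120,120,120),1)
    for i in range(0,h,20): cv2.putText(c,str(y0+i),(0,i*s+10),0,.35,(255,255,255),1);cv2.line(c,(0,i*s),(w*s,i*s),(120,120,120),1)
    cv2.imwrite(n,c)
crop(a,140,140,260,90,3,"pics/c1.png")
crop(b,130,140,190,150,4,"pics/c2.png")
crop(a,50,180,140,120,5,"pics/c3.png")
crop(a,220,180,260,130,3,"pics/c4.png")
E
```

```text
(no output)
```

View pics/c1.png

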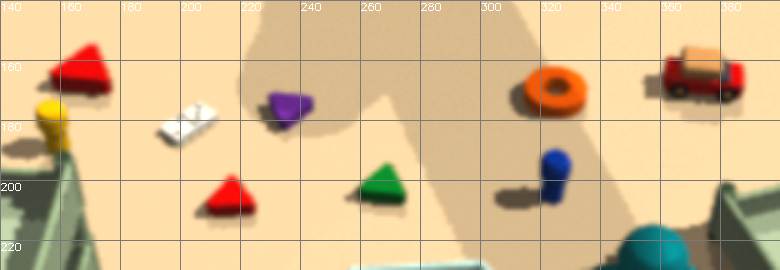

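View pics/c2.png

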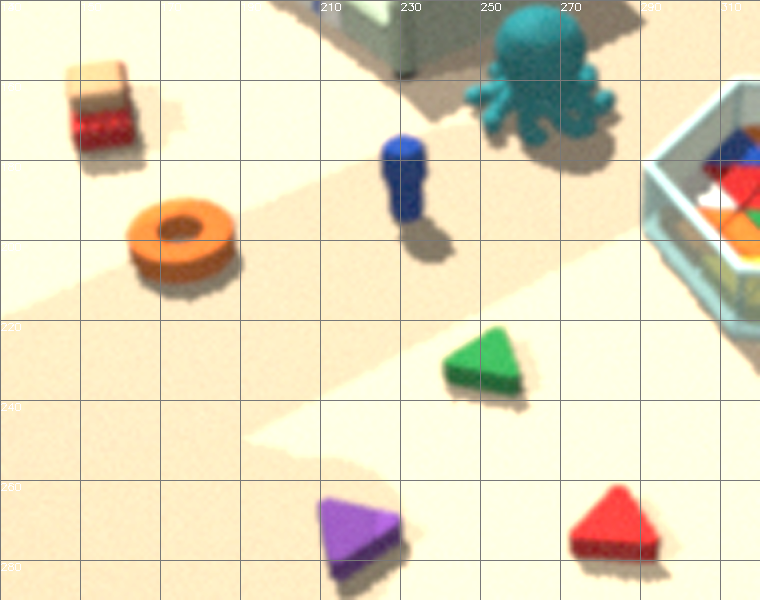

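View pics/c3.png

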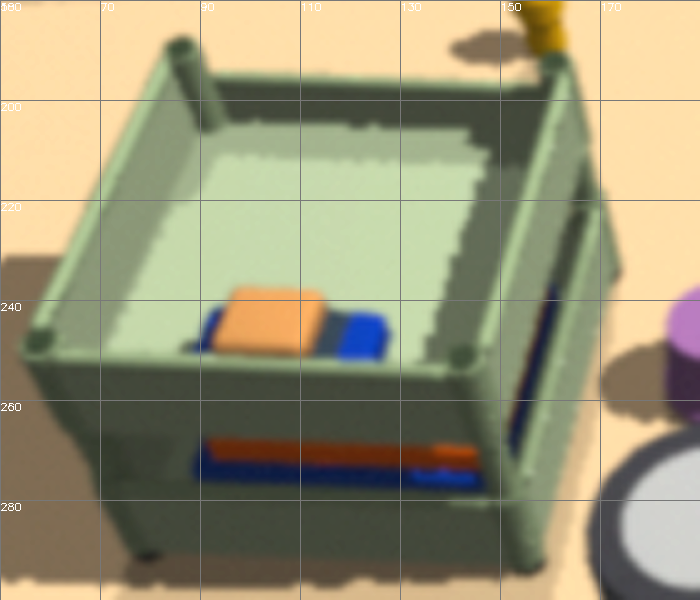

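View pics/c4.png

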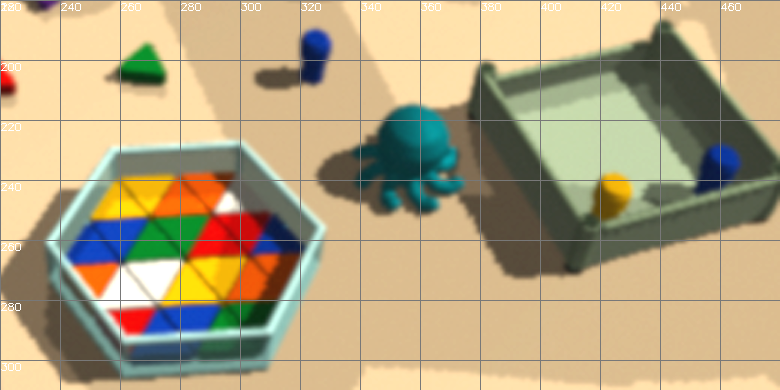

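```bash
cat > h.py <<'E'
from workcell import env
import numpy as np,cv2
from scipy.spatial.transform import Rotation as Ro
def q2R(q): return Ro.from_quat([q[1],q[2],q[3],q[0]]).as_matrix()
CM={}
def cm(n):
    if n not in CM: CM[n]=env.camera_model(n)
    return CM[n]
def ray(n,u,v,st=None):
    m=cm(n)
    if n!="wrist":
        d=np.array([(u-m['cx'])/m['fx'],(v-m['cy'])/m['fy'],1]);R=m['R'];return -R.T@m['t'],R.T@d
    a=(u-m['cx'])/m['fx'];b=(v-m['cy'])/m['fy'];r=np.hypot(a,b)
    d=np.array([a*np.sinc(r/np.pi),b*np.sinc(r/np.pi),np.cos(r)])
    p,Rt=st; M=m['mount'];return Rt@M[:3,3]+p, Rt@M[:3,:3]@d
def pt(n,u,v,z,st=None):
    o,d=ray(n,u,v,st);return o+d*(z-o[2])/d[2]
def proj(n,X,st=None):
    m=cm(n);X=np.asarray(X,float)
    if n!="wrist":
        c=m['R']@X+m['t'];return np.array([m['fx']*c[0]/c[2]+m['cx'],m['fy']*c[1]/c[2]+m['cy']])
    p,Rt=st;M=m['mount'];c=M[:3,:3].T@(Rt.T@(X-p)-M[:3,3]);th=np.arctan2(np.hypot(c[0],c[1]),c[2]);k=m['fx']*th/np.hypot(c[0],c[1])
    return np.array([c[0]*k+m['cx'],c[1]*k+m['cy']])
def pose():
    s=env.get_state();return np.array(s['tcp_pos']),q2R(s['orientation'])
def snap(n,f):
    st=pose();im=env.read_camera(n);cv2.imwrite(f"pics/{f}.png",im);np.savez(f"pics/{f}.npz",p=st[0],R=st[1]);return im,st
def load(f):
    z=np.load(f"pics/{f}.npz");return z['p'],z['R']
def to(x,y,z,jaw=None):
    """row mm/deg to reach world TCP x,y,z with jaw(opening) axis heading jaw deg (mod 180)"""
    p,R=pose();d=R.T@(np.array([x,y,z])-p)*1000
    h=np.degrees(np.arctan2(R[1,2],R[0,2]));s=0
    if jaw is not None:
        s=-((jaw-h+90)%180-90)   # tool y is down: +spin = -yaw
    return np.round(np.r_[d,s],1),"heading",round(h,1),"yaw(j6)",env.get_state()['joint_pos'][5].round(2)
E
python3 - <<'E'
from h import *
np.set_printoptions(precision=4,suppress=True)
p,R=pose();print(R)
for n,a,b,z in [("red",(217,204),(283.5,270.5),.014),("green",(267.5,200.5),(251.7,229),.014),("blue",(322,192),(231,176),.046),("yel",(157,175),(284,338),.046)]:
    print(n,pt("scene",*a,z),pt("side",*b,z))
print("car roof",pt("scene",374.5,158.5,.036),pt("side",154,158,.036))
st=[(168+0,40)]
S=lambda u,v,z:print((u,v),pt("scene",u,v,z)[:2])
print("stack sockets z=.136")
for c in [(86,189),(160.5,192.5),(57,247.5),(142,251)]: S(*c,.136)
print("tray")
for c in [(378.5,203.5),(438.5,189.5),(480,239),(414,258)]: S(*c,.054)
print("dish rim")
for c in [(257,230),(300,228),(328,256.5),(308,293),(260,297),(236,262)]: S(*c,.045)
print("oct",pt("scene",357,222,.06),"can",pt("scene",193,284,.129))
E
```

```text
[[ 0.9742 -0.0005  0.2258]
 [-0.2258 -0.0013  0.9742]
 [-0.0002 -1.     -0.0013]]
red [ 0.4362 -0.1322  0.014 ] [ 0.433  -0.1365  0.014 ]
green [ 0.4407 -0.0096  0.014 ] [ 0.4361 -0.0129  0.014 ]
blue [0.4613 0.1195 0.046 ] [0.4612 0.1241 0.046 ]
yel [ 0.348  -0.2719  0.046 ] [ 0.3493 -0.2736  0.046 ]
car roof [0.3462 0.286  0.036 ] [0.3472 0.2854 0.036 ]
stack sockets z=.136
(86, 189) [ 0.4758 -0.3981]
(160.5, 192.5) [ 0.5073 -0.2436]
(57, 247.5) [ 0.6303 -0.4295]
(142, 251) [ 0.6604 -0.2731]
tray
(378.5, 203.5) [0.5243 0.2392]
(438.5, 189.5) [0.4982 0.3965]
(480, 239) [0.6584 0.4266]
(414, 258) [0.6882 0.2658]
dish rim
(257, 230) [ 0.5591 -0.0484]
(300, 228) [0.5662 0.0469]
(328, 256.5) [0.6529 0.0911]
(308, 293) [0.736  0.0321]
(260, 297) [ 0.7319 -0.0625]
(236, 262) [ 0.6406 -0.1017]
oct [0.5789 0.1721 0.06  ] can [ 0.7425 -0.1818  0.129 ]
```

```bash
python3 -c "
from h import *
print(to(.42,.2,.26),to(.42,-.06,.26))"
```

```text
(array([ 364. ,  -29.1, -285. ,    0. ]), 'heading', np.float64(76.9), 'yaw(j6)', np.float64(1.43)) (array([ 422.7,  -28.7, -538.3,    0. ]), 'heading', np.float64(76.9), 'yaw(j6)', np.float64(1.43))
```

```bash
python3 -m inch '[[[45,-29,-35,0],[90,-29,-70,0],[135,-29,-106,0],[180,-29,-141,0],[225,-29,-176,0],[270,-29,-211,0],[315,-29,-247,0],[364,-29,-285,0],[364,-29,-285,0],[364,-29,-285,0]]]'; python3 -c "
from h import *
snap('wrist','w1');print(to(.42,-.06,.26))"
```

```text
clock: 1.15
tcp_pos: [0.4223, 0.1971, 0.26]
orientation: [-0.702, 0.703, -0.082, 0.082]
wrist_force: [-0.9, -0.2, -0.3]
finger_gap: 0.0853
(array([  56.3,    0.3, -250.4,    0. ]), 'heading', np.float64(76.6), 'yaw(j6)', np.float64(0.5))
```

View pics/w1.png

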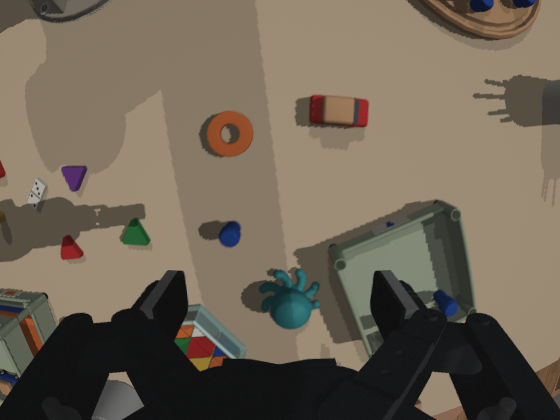

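Wrist view shows the car at (339,111), blue peg at (230,234), green triangle at (136,232) and the peg tray at right. Moving on over the triangles.

```bash
python3 -m inch '[[[12,0,-48,0],[24,0,-96,0],[36,0,-144,0],[48,0,-192,0],[58,0,-250,0],[58,0,-250,0],[58,0,-250,0]]]'; python3 - <<'E'
from h import *
im,st=snap('wrist','w2')
c=cv2.resize(im[60:330,100:460],None,fx=2.2,fy=2.2,interpolation=cv2.INTER_CUBIC);cv2.imwrite('pics/w2c.png',c)
hsv=cv2.cvtColor(im,cv2.COLOR_BGR2HSV)
for nm,lo,hi in [("red",(0,150,60),(8,255,255)),("green",(50,120,40),(80,255,255)),("yel",(20,170,100),(32,255,255)),("blue",(108,150,40),(125,255,255))]:
    m=cv2.inRange(hsv,lo,hi);n,l,s,ce=cv2.connectedComponentsWithStats(m)
    for i in range(1,n):
        if s[i,4]>100: print(nm,s[i],ce[i].round(1),pt("wrist",*ce[i],.014,st).round(4))
E
```

```text
clock: 1.9
tcp_pos: [0.4199, -0.0572, 0.2601]
orientation: [0.703, -0.702, 0.082, -0.081]
wrist_force: [-1.0, 0.2, 0.1]
finger_gap: 0.0851
red [490  73  11  23 195] [495.   83.7] [0.3375 0.2661 0.014 ]
red [ 87  89  40  37 959] [106.4 110.2] [ 0.2651 -0.2499  0.014 ]
red [210 195  31  30 561] [223.8 212.4] [ 0.4339 -0.1313  0.014 ]
red [351 304  26  26 365] [364.1 318.7] [0.6312 0.019  0.014 ]
green [304 175  32  29 555] [319.8 192.1] [ 0.436  -0.0104  0.014 ]
green [320 307  41  28 650] [340.1 320.7] [ 0.6246 -0.0159  0.014 ]
green [354 347  25  22 210] [365.4 356.8] [0.7053 0.0138 0.014 ]
yel [ 90 169  28  20 310] [101.9 178.1] [ 0.3489 -0.2831  0.014 ]
yel [308 296  30  18 269] [322.3 305.1] [ 0.5918 -0.0363  0.014 ]
yel [338 328  39  25 425] [357.5 339.8] [0.6671 0.005  0.014 ]
blue [415 181  27  21 402] [428.7 190.2] [0.4644 0.1324 0.014 ]
blue [ 83 292  58   8 309] [111.8 295.2] [ 0.516  -0.3374  0.014 ]
blue [  0 294  24  19 169] [ 10.9 302.1] [ 0.4998 -0.5865  0.014 ]
blue [295 313  35  26 519] [311.8 325.4] [ 0.6219 -0.0568  0.014 ]
blue [335 349  29  19 336] [347.6 358.6] [ 0.7    -0.0143  0.014 ]
blue [105 378  34  25 356] [124.1 388.7] [ 0.7051 -0.4131  0.014 ]
blue [421 404  21  16 194] [433.1 411.4] [0.9066 0.138  0.014 ]
```

View pics/w2.png

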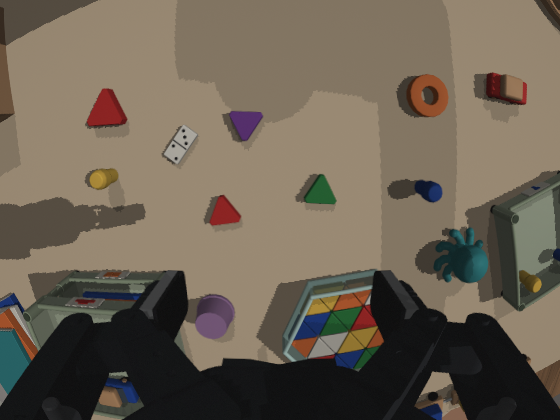

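```bash
cat > fit.py <<'E'
from h import *
from scipy.optimize import minimize
def tri(c,side=.046,cut=.022):
    # polygon with cut corners
    R=side/np.sqrt(3);P=[]
    for k in range(3):
        a=np.radians(120*k);w=(R-cut)*np.tan(np.radians(30))
        for s in (-1,1): P.append((cut*np.cos(a)-s*w*np.sin(a),cut*np.sin(a)+s*w*np.cos(a)))
    return np.array(P)
def sil(poly,x,y,yaw,z0,z1,st,n="wrist"):
    c,s=np.cos(yaw),np.sin(yaw);Q=poly@np.array([[c,s],[-s,c]])+[x,y]
    return np.array([proj(n,[*q,z],st) for z in (z0,z1) for q in Q])
def fit(mask,poly,x,y,h,st,z0=0,yaws=None,n="wrist"):
    S=8;ys,xs=np.where(mask>0);x0,y0=xs.min()-8,ys.min()-8;w,hh=xs.max()+8-x0,ys.max()+8-y0
    M=(cv2.resize(mask[y0:y0+hh,x0:x0+w],None,fx=S,fy=S,interpolation=cv2.INTER_LINEAR)>127)
    def cost(v):
        p=sil(poly,v[0]/1e3,v[1]/1e3,v[2]/10,z0,z0+h,st,n);hu=cv2.convexHull(((p-[x0-.5,y0-.5])*S).astype(np.float32).round().astype(np.int32))
        m=np.zeros(M.shape,np.uint8);cv2.fillPoly(m,[hu],1);m=m>0
        return 1-(m&M).sum()/(m|M).sum()
    best=None
    for ya in yaws:
        r=minimize(cost,[x*1e3,y*1e3,ya*10],method="Nelder-Mead",options=dict(initial_simplex=np.array([[x*1e3,y*1e3,ya*10],[x*1e3+4,y*1e3,ya*10],[x*1e3,y*1e3+4,ya*10],[x*1e3,y*1e3,ya*10+2]])))
        if best is None or r.fun<best.fun: best=r
    return best.x[0]/1e3,best.x[1]/1e3,np.degrees(best.x[2]/10),best.fun
def blob(im,lo,hi,near):
    m=cv2.inRange(cv2.cvtColor(im,cv2.COLOR_BGR2HSV),lo,hi);n,l,s,ce=cv2.connectedComponentsWithStats(m)
    i=min((i for i in range(1,n) if s[i,4]>100),key=lambda i:np.hypot(*(ce[i]-near)));return np.uint8(l==i)*255
E
python3 - <<'E'
from fit import *
im=cv2.imread('pics/w2.png');st=load('w2')
Y=np.radians([0,30,60,90])
print(fit(blob(im,(0,120,40),(10,255,255),(224,212)),tri(0),.434,-.131,.014,st,yaws=Y))
print(fit(blob(im,(45,100,30),(85,255,255),(320,192)),tri(0),.436,-.01,.014,st,yaws=Y))
m=cm('wrist')['mount']
for u,v,zz in [(185,272,-.0427),(188,322,-.0427),(152,297,-.0427),(372,272,.0427)]:
    a=np.array([u-cm('wrist')['cx'],v-cm('wrist')['cy']])/cm('wrist')['fx'];r=np.hypot(*a);d=m[:3,:3]@np.array([*(a*np.sin(r)/r),np.cos(r)]);o=m[:3,3];print((o+d*(zz-o[2])/d[2])*1e3)
E
```

```text
(np.float64(0.43504744524324923), np.float64(-0.1333809301698609), np.float64(55.093428824005436), np.float64(0.057625434674615006))
(np.float64(0.4376183166692598), np.float64(-0.00943329740647656), np.float64(45.14167632083974), np.float64(0.112204676214959))
[ -9.42855517 -13.93152252 -42.7       ]
[ 13.7682428 -19.1953243 -42.7      ]
[-18.28004704 -52.94806684 -42.7       ]
[-6.17942041 -6.81714109 42.7       ]
```

```bash
python3 -c "
from h import *
print(to(.4376,-.1297,.13,55))"
```

```text
(array([ 34.1, 130. , -67.9,  21.9]), 'heading', np.float64(76.9), 'yaw(j6)', np.float64(-0.09))
```

```bash
python3 -m inch '[[[17,25,-34,8],[34,70,-68,16],[34,110,-68,22],[34,130,-68,22],[34,130,-68,22],[34,130,-68,22]]]' 60 30; python3 - <<'E'
from fit import *
im,st=snap('wrist','w3');Y=np.radians([50,60,170])
print(st[0])
print(fit(blob(im,(0,120,40),(10,255,255),proj('wrist',[.435,-.133,.01],st)),tri(0),.434,-.131,.014,st,yaws=Y))
print(fit(blob(im,(0,120,140),(10,255,255),proj('wrist',[.435,-.133,.01],st)),tri(0),.434,-.131,.0001,st,z0=.014,yaws=Y))
E
```

```text
clock: 2.55
tcp_pos: [0.4383, -0.1285, 0.1307]
orientation: [0.675, -0.674, 0.212, -0.212]
wrist_force: [1.0, 0.5, 0.6]
finger_gap: 0.0596
[ 0.43827284 -0.12851711  0.13069169]
(np.float64(0.4352630532507952), np.float64(-0.13405089879622312), np.float64(54.37921218451848), np.float64(0.045420567003983114))
(np.float64(0.434), np.float64(-0.131), np.float64(50.00000000000001), np.float64(1.0))
```

View pics/w3.png

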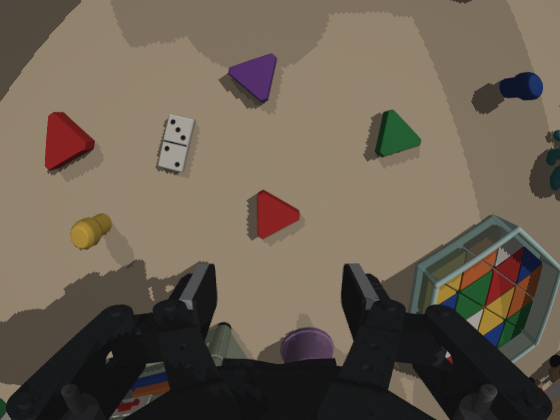

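```bash
python3 -c "
from h import *
print(to(.4379,-.1304,.001,54.5))"
```

```text
(array([ -0.4, 130.6,  -1.8,   0.6]), 'heading', np.float64(55.1), 'yaw(j6)', np.float64(0.15))
```

```bash
python3 -m inch '[[[0,40,-2,0.5],[0,80,-2,0.5],[0,110,-2,0.5],[0,125,-2,0.5],[0,129,-2,0.5],[0,129,-2,0.5],[0,129,-2,0.5]]]' 52; python3 -m inch '[[[0,0,0,0],[0,0,0,0],[0,0,0,0],[0,0,0,0],[0,0,0,0]]]' 25 25
```

```text
clock: 3.3
tcp_pos: [0.4384, -0.1323, 0.003]
orientation: [-0.673, 0.674, -0.215, 0.217]
wrist_force: [0.1, 0.8, -0.1]
finger_gap: 0.052
clock: 3.8
tcp_pos: [0.4381, -0.1324, 0.0028]
orientation: [-0.673, 0.673, -0.215, 0.217]
wrist_force: [-0.4, 1.2, 5.8]
finger_gap: 0.0349
```

```bash
python3 -c "
from h import *
print(to(.676,-.025,.10,54.5))
print(pt('scene',195,250,.03),pt('side',353,262,.03))
im=cv2.imread('pics/w2.png');st=load('w2')
# dish rim corners in w2
for u,v in [(308,281),(376,271),(285,352)]: print(pt('wrist',u,v,.045,st))"
```

```text
(array([ 1.314e+02, -9.670e+01,  2.258e+02, -1.000e-01]), 'heading', np.float64(54.4), 'yaw(j6)', np.float64(0.15))
[ 0.58472945 -0.1864364   0.03      ] [ 0.54095575 -0.19300588  0.03      ]
[ 0.53453366 -0.04823926  0.045     ]
[0.54262594 0.03730565 0.045     ]
[ 0.63656926 -0.10001844  0.045     ]
```

```bash
python3 -m inch '[[[0,-20,0,0],[0,-60,0,0],[0,-97,0,0],[25,-97,45,0],[25,-97,45,0],[25,-97,45,0]]]'; python3 - <<'E'
from h import *
im,st=snap('wrist','w4')
for h in (0,): 
  c=(.648,-.0045)
  for k in range(6):
    a=np.radians(27+60*k);R=.17/np.sqrt(3)
    q=proj('wrist',[c[0]+R*np.cos(a),c[1]+R*np.sin(a),.045],st);cv2.circle(im,tuple(int(round(t)) for t in q),2,(255,0,255),-1)
cv2.imwrite('pics/w4o.png',im)
im=cv2.imread('pics/w2.png');cv2.imwrite('pics/w2d.png',cv2.resize(im[250:400,260:400],None,fx=4,fy=4))
E
```

```text
clock: 4.4
tcp_pos: [0.4841, -0.1095, 0.0988]
orientation: [-0.673, 0.674, -0.215, 0.216]
wrist_force: [-1.6, 0.1, -1.2]
finger_gap: 0.034
```

View pics/w4o.png

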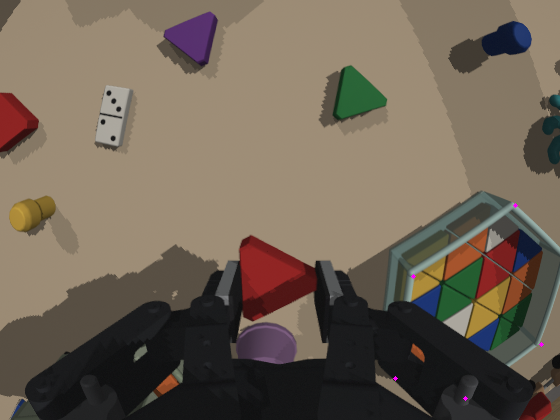

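View pics/w2d.png

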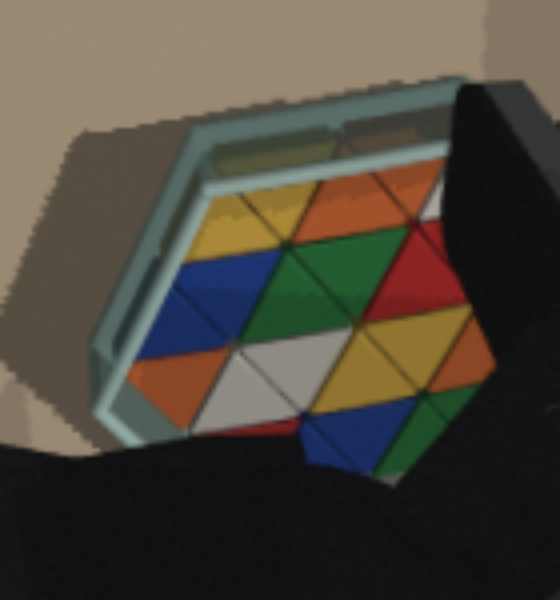

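```bash
python3 -c "
from h import *
print(to(.676,-.025,.10,54.5))"
```

```text
(array([108.3,  -2. , 180.9,  -0. ]), 'heading', np.float64(54.5), 'yaw(j6)', np.float64(0.23))
```

```bash
python3 -m inch '[[[24,-2,40,0],[48,-2,80,0],[72,-2,120,0],[96,-2,160,0],[108,-2,181,0],[108,-2,181,0],[108,15,181,0],[108,35,181,0],[108,45,181,0],[108,45,181,0]]]'; python3 - <<'E'
from h import *
print(to(.676,-.025,.0235,54.5))
im,st=snap('wrist','w5');im,_=snap('scene','s5')
cv2.imwrite('pics/s5c.png',cv2.resize(im[170:330,150:350],None,fx=3.5,fy=3.5))
E
```

```text
clock: 5.45
tcp_pos: [0.6735, -0.0258, 0.0511]
orientation: [-0.673, 0.674, -0.218, 0.214]
wrist_force: [-0.5, -0.6, 0.8]
finger_gap: 0.0342
(array([ 1.7, 27.6,  2.2, -0.1]), 'heading', np.float64(54.4), 'yaw(j6)', np.float64(0.46))
```

View pics/w5.png

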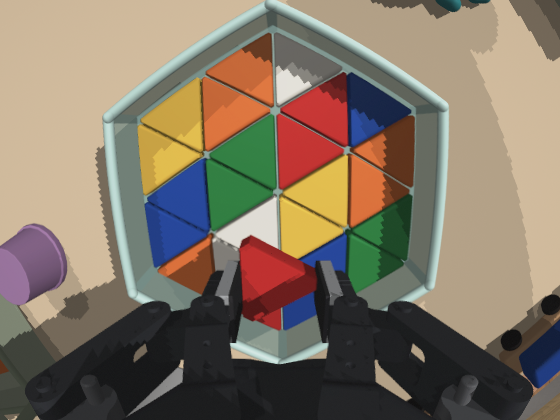

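View pics/s5c.png

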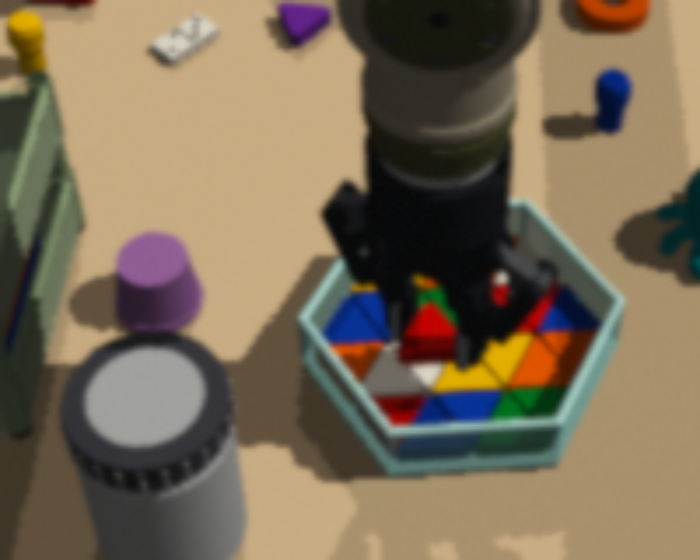

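The red tile is over the dish's far half, centred between the fingers. Lowering and releasing.

```bash
python3 -m inch '[[[1,12,1,0],[1,20,1,0],[1,25,1,0],[1,27.5,1,0],[1,27.5,1,0],[1,27.5,1,0],[1,27.5,1,0]]]'; python3 -m inch '[[[0,0,0,0],[0,0,0,0],[0,0,0,0]]]' 46
```

```text
clock: 6.25
tcp_pos: [0.6781, -0.0251, 0.0262]
orientation: [0.673, -0.673, 0.216, -0.216]
wrist_force: [0.1, 0.5, 0.3]
finger_gap: 0.0341
clock: 6.55
tcp_pos: [0.6779, -0.0251, 0.026]
orientation: [0.673, -0.673, 0.216, -0.216]
wrist_force: [-0.5, 0.0, 0.5]
finger_gap: 0.0455
```

```bash
python3 -m inch '[[[0,-25,0,0],[0,-65,0,0],[0,-90,0,0],[0,-95,0,0]]]';python3 - <<'E'
from fit import *
for f in ('w3','w4'):
    im=cv2.imread(f'pics/{f}.png');st=load(f);Y=np.radians([30,50,170])
    for lo in [(40,80,15),(45,60,25)]:
        print(fit(blob(im,lo,(90,255,255),proj('wrist',[.4376,-.0094,.01],st)),tri(0),.437,-.01,.014,st,yaws=Y))
print(to(.44,-.006,.10,45))
snap('wrist','w6')
E
```

```text
clock: 6.95
tcp_pos: [0.6802, -0.0254, 0.1252]
orientation: [0.674, -0.673, 0.213, -0.218]
wrist_force: [2.0, -0.2, 0.5]
finger_gap: 0.046
(np.float64(0.4375992783949724), np.float64(-0.010009428607681572), np.float64(42.924725578926896), np.float64(0.07186068235398779))
(np.float64(0.43741282634048934), np.float64(-0.010058637584165654), np.float64(43.91066801630255), np.float64(0.05967711469872561))
(np.float64(0.43714994113449834), np.float64(-0.010151147339664494), np.float64(43.28089624788088), np.float64(0.06174891979476105))
(np.float64(0.43737588502146635), np.float64(-0.009964525007901267), np.float64(43.56619758112846), np.float64(0.0493625202374528))
(array([-206.9,   23.5, -123.9,    9.5]), 'heading', np.float64(54.5), 'yaw(j6)', np.float64(0.47))
```

View pics/w6.png

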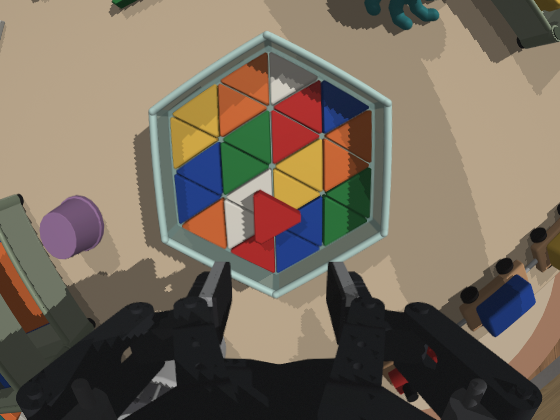

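Red lies flat in the dish at (275,215). Green next.

```bash
python3 -c "
from h import *
print(to(.4407,-.0069,.07,43.5))"
```

```text
(array([-205.3,   52.7, -124. ,   10.9]), 'heading', np.float64(54.4), 'yaw(j6)', np.float64(0.47))
```

```bash
python3 -m inch '[[[-41,0,-25,2],[-82,0,-50,4],[-123,0,-75,8],[-164,20,-100,11],[-205,40,-124,11],[-205,52,-124,11],[-205,52,-124,11],[-205,52,-124,11]]]' 52; python3 -c "
from fit import *
print(to(.4407,-.0069,.001,43.5))
im,st=snap('wrist','w7')
print(fit(blob(im,(45,60,25),(90,255,255),proj('wrist',[.4376,-.0094,.01],st)),tri(0),.437,-.01,.014,st,yaws=np.radians([40,50])))"
```

```text
clock: 7.8
tcp_pos: [0.4396, -0.0069, 0.0687]
orientation: [0.65, -0.649, 0.279, -0.28]
wrist_force: [1.9, 0.2, 0.3]
finger_gap: 0.0516
(array([ 0.7, 67.7,  0.8, -0.1]), 'heading', np.float64(43.4), 'yaw(j6)', np.float64(0.61))
(np.float64(0.43769933758989454), np.float64(-0.009660393084772808), np.float64(43.080414161533945), np.float64(0.056020083817544974))
```

View pics/w7.png

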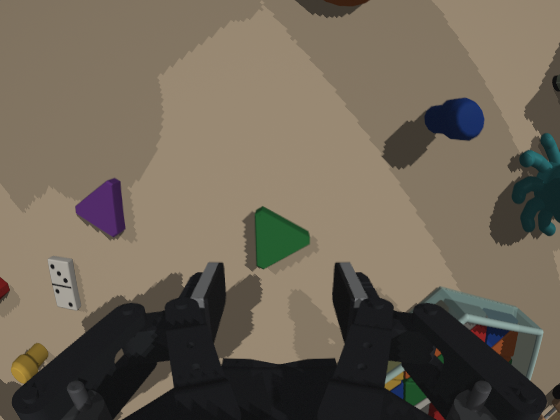

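```bash
python3 -m inch '[[[0.5,35,0.5,0],[0.5,55,0.5,0],[0.5,64,0.5,0],[0.5,67,0.5,0],[0.5,67,0.5,0],[0.5,67,0.5,0],[0.5,67,0.5,0]]]'; python3 -m inch '[[[0,0,0,0],[0,0,0,0],[0,0,0,0],[0,0,0,0],[0,0,0,0]]]' 25 25; python3 -c "
from h import *
print(to(.619,.017,.10,43.5))"
```

```text
clock: 8.55
tcp_pos: [0.4406, -0.007, 0.0027]
orientation: [0.65, -0.649, 0.279, -0.28]
wrist_force: [1.0, 0.1, 0.5]
finger_gap: 0.0519
clock: 9.05
tcp_pos: [0.4401, -0.0069, 0.0026]
orientation: [0.65, -0.649, 0.279, -0.28]
wrist_force: [-0.8, 0.1, 5.6]
finger_gap: 0.0342
(array([ 1.057e+02, -9.720e+01,  1.464e+02, -1.000e-01]), 'heading', np.float64(43.4), 'yaw(j6)', np.float64(0.61))
```

```bash
python3 -m inch '[[[0,-30,0,0],[0,-75,0,0],[20,-97,28,0],[48,-97,66,0],[77,-97,106,0],[100,-97,138,0],[106,-97,146,0],[106,-97,146,0],[106,-85,146,0],[106,-65,146,0]]]';python3 -m inch '[[[0,20,0,0],[0,34,0,0],[0,42,0,0],[0,44.5,0,0],[0,44.5,0,0],[0,44.5,0,0],[0,44.5,0,0]]]'
```

```text
clock: 10.05
tcp_pos: [0.6177, 0.0165, 0.0672]
orientation: [0.65, -0.649, 0.279, -0.28]
wrist_force: [-0.4, -0.0, -0.1]
finger_gap: 0.0346
clock: 10.75
tcp_pos: [0.6186, 0.0166, 0.0226]
orientation: [0.65, -0.649, 0.279, -0.28]
wrist_force: [-1.0, -0.5, 0.3]
finger_gap: 0.0343
```

```bash
python3 -m inch '[[[0,0.5,0,0],[0,0.5,0,0]]]'; python3 -m inch '[[[0,0,0,0],[0,0,0,0],[0,0,0,0]]]' 46; python3 -m inch '[[[0,-15,0,0],[0,-50,0,0],[0,-90,0,0],[0,-100,0,0],[0,-100,0,0]]]'; python3 - <<'E'
from h import *
im,st=snap('wrist','w8')
print(to(.4613,.122,.13,75))
hsv=cv2.cvtColor(im,cv2.COLOR_BGR2HSV);a=cv2.imread('pics/w7.png')
E
```

```text
clock: 10.95
tcp_pos: [0.6187, 0.0166, 0.0225]
orientation: [0.65, -0.649, 0.279, -0.28]
wrist_force: [-2.4, -0.7, 6.0]
finger_gap: 0.0344
clock: 11.25
tcp_pos: [0.6184, 0.0167, 0.0215]
orientation: [0.65, -0.65, 0.28, -0.279]
wrist_force: [0.7, -0.1, 0.5]
finger_gap: 0.046
clock: 11.75
tcp_pos: [0.6202, 0.0165, 0.1241]
orientation: [0.65, -0.649, 0.278, -0.281]
wrist_force: [-0.7, 0.1, -0.7]
finger_gap: 0.0459
(array([-184.9,   -8.1,  -42. ,  -31.5]), 'heading', np.float64(43.5), 'yaw(j6)', np.float64(0.71))
```

View pics/w8.png

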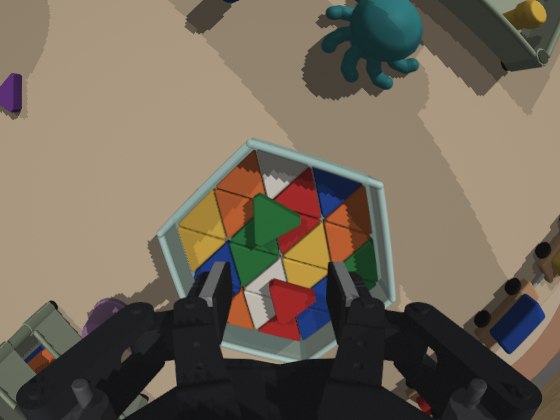

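```bash
python3 - <<'E'
from h import *
print(to(.4613,.122,.13,10))
E
```

```text
(array([-184.9,   -8.1,  -42. ,   33.5]), 'heading', np.float64(43.5), 'yaw(j6)', np.float64(0.71))
```

```bash
python3 -m inch '[[[-45,-8,-10,8],[-90,-8,-20,16],[-135,-8,-30,24],[-180,-8,-42,32],[-185,-8,-42,33.5],[-185,-8,-42,33.5],[-185,-8,-42,33.5]]]' 48; python3 - <<'E'
from h import *
im,st=snap('wrist','w9')
np.set_printoptions(precision=4,suppress=True)
m=cv2.inRange(cv2.cvtColor(im,cv2.COLOR_BGR2HSV),(105,120,20),(128,255,255));n,l,s,ce=cv2.connectedComponentsWithStats(m)
for i in range(1,n):
    if s[i,4]>150: print(s[i],ce[i],pt('wrist',*ce[i],.033,st))
for z in (.0,.023,.046): print(z,proj('wrist',[.4613,.122,z],st))
E
```

```text
clock: 12.5
tcp_pos: [0.4607, 0.122, 0.1288]
orientation: [-0.541, 0.542, -0.455, 0.454]
wrist_force: [-0.0, 0.1, 0.3]
finger_gap: 0.0478
[265 196  34  38 972] [281.6039 215.1955] [0.4612 0.1268 0.033 ]
[382 371  25  28 358] [393.581  385.2151] [ 0.6097 -0.0332  0.033 ]
0.0 [280.4392 210.5566]
0.023 [280.5385 217.7341]
0.046 [280.6558 226.2677]
```

View pics/w9.png

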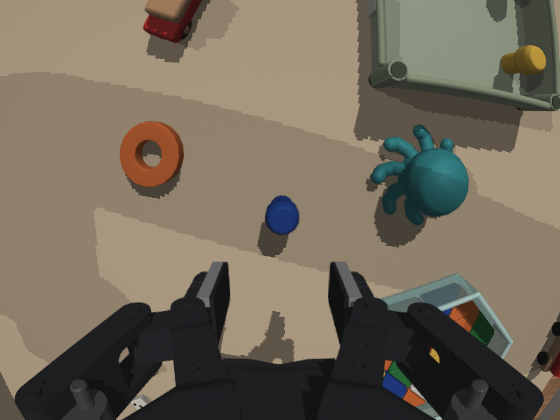

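```bash
cat > peg.py <<'E'
from fit import *
def pegfit(im,st,lo,hi,x,y,n="wrist",z0=0):
    M=blob(im,lo,hi,proj(n,[x,y,z0+.03],st))>0
    th=np.linspace(0,2*np.pi,40,endpoint=False);C=np.c_[np.cos(th),np.sin(th)]
    def cost(v):
        m=np.zeros((M.shape[0]*4,M.shape[1]*4),np.uint8)
        for sl in ([(0,.01),(.022,.01),(.026,.013)],[(.026,.013),(.04,.013),(.046,.008)]):
            P=np.array([proj(n,[v[0]/1e3+r*c[0],v[1]/1e3+r*c[1],z0+z],st) for z,r in sl for c in C])
            cv2.fillPoly(m,[cv2.convexHull(((P+.5)*4).round().astype(np.int32))],1)
        m=cv2.resize(m.astype(np.float32),M.shape[::-1],interpolation=cv2.INTER_AREA)
        return 1-np.minimum(m,M).sum()/np.maximum(m,M).sum()
    r=minimize(cost,[x*1e3,y*1e3],method="Nelder-Mead",options=dict(initial_simplex=[[x*1e3,y*1e3],[x*1e3+4,y*1e3],[x*1e3,y*1e3+4]],xatol=.05))
    return r.x/1e3,r.fun
E
python3 - <<'E'
from peg import *
for f in ('w9','w7','w3'):
    print(f,pegfit(cv2.imread(f'pics/{f}.png'),load(f),(105,120,20),(128,255,255),.461,.124))
for n in ('w2','w3','w4'):
    print(n,pegfit(cv2.imread(f'pics/{n}.png'),load(n),(18,120,60),(34,255,255),.349,-.273))
E
```

```text
w9 (array([0.46084509, 0.12657245]), np.float64(0.13170677423477173))
w7 (array([0.46231291, 0.12597908]), np.float64(0.10768115520477295))
w3 (array([0.46218601, 0.12626233]), np.float64(0.11937367916107178))
w2 (array([ 0.35034523, -0.27545912]), np.float64(0.09017837047576904))
w3 (array([ 0.34994656, -0.27602934]), np.float64(0.08053416013717651))
w4 (array([ 0.34930879, -0.27586506]), np.float64(0.08484447002410889))
```

```bash
python3 - <<'E'
from h import *
print(to(.4614,.1262,.013,10))
E
```

```text
(array([ -4.4, 116. ,   1. ,  -0. ]), 'heading', np.float64(10.0), 'yaw(j6)', np.float64(1.49))
```

```bash
python3 -m inch '[[[-4,30,1,0],[-4,65,1,0],[-4,95,1,0],[-4,110,1,0],[-4,115,1,0],[-4,115,1,0],[-4,115,1,0]]]'; python3 -m inch '[[[0,0,0,0],[0,0,0,0],[0,0,0,0],[0,0,0,0],[0,0,0,0]]]' 15 25; python3 - <<'E'
from h import *
t=np.radians(9.8);c=np.array([.592,.332])
def loc(x,y): return c+[x*np.cos(t)-y*np.sin(t),x*np.sin(t)+y*np.cos(t)]
for p in [(-15,35),(-15,-35)]: print(p,loc(*np.array(p)/1e3))
q=loc(-.015,.035);print(to(*q,.12,9.8))
E
```

```text
clock: 13.25
tcp_pos: [0.4622, 0.126, 0.0153]
orientation: [0.542, -0.541, 0.455, -0.455]
wrist_force: [-0.6, 0.3, 0.3]
finger_gap: 0.0479
clock: 13.75
tcp_pos: [0.4621, 0.1263, 0.0159]
orientation: [0.542, -0.541, 0.454, -0.455]
wrist_force: [-0.1, -0.3, 6.7]
finger_gap: 0.0247
(-15, 35) [0.57126155 0.36393613]
(-15, -35) [0.58317621 0.29495758]
(array([-2.151e+02, -1.038e+02,  1.488e+02,  2.000e-01]), 'heading', np.float64(10.0), 'yaw(j6)', np.float64(1.5))
```

```bash
python3 -m inch '[[[0,-20,0,0],[0,-60,0,0],[0,-104,0,0],[-36,-104,25,0],[-76,-104,52,0],[-116,-104,80,0],[-156,-104,108,0],[-196,-104,136,0],[-215,-104,149,0],[-215,-104,149,0]]]'; python3 - <<'E'
from h import *
print(env.get_state()['tcp_pos'])
snap('wrist','w10')
E
```

```text
clock: 14.75
tcp_pos: [0.5713, 0.3669, 0.1179]
orientation: [0.543, -0.542, 0.454, -0.454]
wrist_force: [-0.4, -0.8, -0.7]
finger_gap: 0.0248
[0.57125937 0.36691218 0.1178841 ]
```

View pics/w10.png

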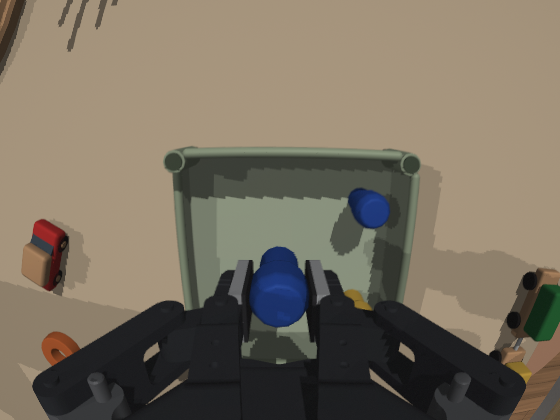

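```bash
python3 - <<'E'
from h import *
st=load('w10')
t=np.radians(9.8);c=np.array([.592,.332])
def loc(x,y): return c+[x*np.cos(t)-y*np.sin(t),x*np.sin(t)+y*np.cos(t)]
print("land",proj('wrist',[.5713,.364,.01],st),"existing blue head",proj('wrist',[*loc(.055,.045),.043],st),"yel",proj('wrist',[*loc(.055,-.045),.043],st))
for x in(-.077,.077): 
  print("sockets",[proj('wrist',[*loc(x,y),.054],st).round() for y in (-.077,.077)])
E
```

```text
land [278.96242982 220.51582099] existing blue head [377.03888663 220.52957169] yel [363.89842032 326.49727936]
sockets [array([203., 364.]), array([185., 177.])]
sockets [array([386., 362.]), array([415., 180.])]
```

```bash
python3 - <<'E'
from h import *
st=load('w10')
for u,v in [(174,161),(410,163)]: print(pt('wrist',u,v,.054,st)[:2])
s1=load('w1')
for u,v in [(340,265),(455,214)]: print('w1',pt('wrist',u,v,.054,s1)[:2])
for u,v in [(372,207)]: print('peg',pt('wrist',u,v,.043,st)[:2])
for u,v in [(424,244),(460,236)]: print('scene pegtop',pt('scene',u,v-5,.046)[:2])
b=cv2.imread('pics/side0.png');cv2.imwrite('pics/c5.png',cv2.resize(b[85:165,180:300],None,fx=6,fy=6,interpolation=cv2.INTER_CUBIC))
E
```

```text
[0.49438836 0.40397131]
[0.64798621 0.4311607 ]
w1 [0.52226734 0.24690875]
w1 [0.49396661 0.40146564]
peg [0.63227933 0.39463995]
scene pegtop [0.63551196 0.30980702]
scene pegtop [0.62432224 0.39817582]
```

View pics/c5.png

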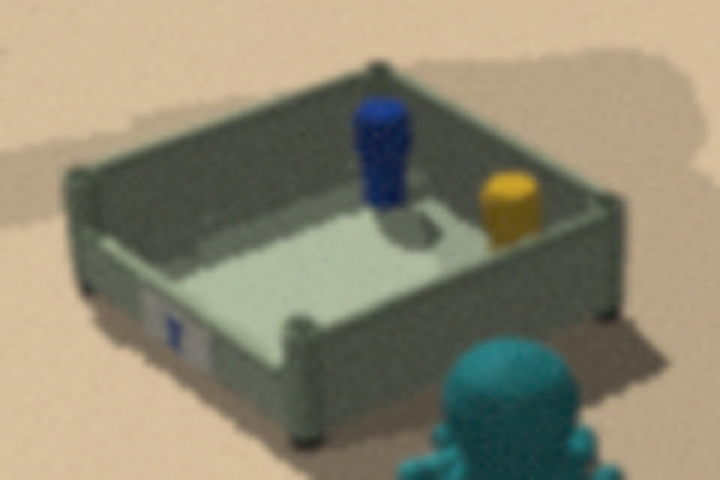

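Wrist puts the tray centre at about (.585,.339), 7-10 mm off the scene estimate. I'll use the wrist value and shift slightly as I lower.

```bash
python3 -m inch '[[[-6,20,-3,0],[-6,50,-3,0],[-6,75,-3,0],[-6,88,-3,0],[-6,92,-3,0],[-6,94,-3,0],[-6,94,-3,0],[-6,94,-3,0]]]'; python3 -m inch '[[[0,0.5,0,0],[0,0.5,0,0]]]'
```

```text
clock: 15.6
tcp_pos: [0.5675, 0.369, 0.0261]
orientation: [0.542, -0.541, 0.455, -0.455]
wrist_force: [0.9, 0.6, -0.2]
finger_gap: 0.0249
clock: 15.8
tcp_pos: [0.5675, 0.3692, 0.0259]
orientation: [0.542, -0.541, 0.454, -0.455]
wrist_force: [-0.8, -0.7, 6.2]
finger_gap: 0.0251
```

Contact at the expected height. Releasing.

```bash
python3 -m inch '[[[0,0,0,0],[0,0,0,0],[0,0,0,0]]]' 40; python3 -m inch '[[[0,-20,0,0],[0,-60,0,0],[0,-100,0,0],[0,-130,0,0],[0,-130,0,0]]]'; python3 - <<'E'
from h import *
snap('wrist','w11')
print(to(.45,.1,.16,10),to(.3497,-.2758,.14,-30),to(.3497,-.2758,.14,-80))
E
```

```text
clock: 16.1
tcp_pos: [0.5667, 0.3691, 0.0242]
orientation: [-0.541, 0.541, -0.455, 0.455]
wrist_force: [-0.4, -0.0, 0.3]
finger_gap: 0.0397
clock: 16.6
tcp_pos: [0.5694, 0.3705, 0.1601]
orientation: [0.545, -0.538, 0.453, -0.456]
wrist_force: [0.2, 0.5, 0.9]
finger_gap: 0.0398
(array([ 245.4,   -4. , -163.2,   -0. ]), 'heading', np.float64(10.0), 'yaw(j6)', np.float64(1.86)) (array([ 598.3,   14.5, -327. ,   40. ]), 'heading', np.float64(10.0), 'yaw(j6)', np.float64(1.86)) (array([ 598.3,   14.5, -327. ,   90. ]), 'heading', np.float64(10.0), 'yaw(j6)', np.float64(1.86))
```

View pics/w11.png

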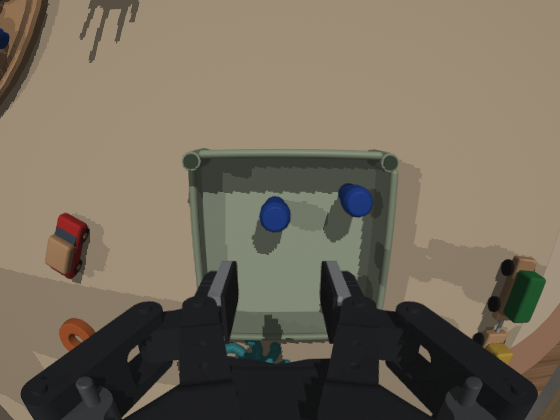

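```bash
python3 -m inch '[[[42,0,-23,0],[84,0,-46,0],[126,0,-69,0],[168,0,-92,0],[210,0,-115,0],[252,0,-138,0],[294,0,-161,0],[336,0,-184,0],[378,0,-207,0],[420,0,-230,0]]]' 45; python3 -m inch '[[[42,0,-23,0],[84,0,-46,0],[126,0,-69,0],[168,10,-92,0],[178,14,-97,0],[178,14,-97,0],[178,14,-97,0],[178,14,-97,0]]]'; python3 - <<'E'
from peg import *
im,st=snap('wrist','w12')
r=pegfit(im,st,(18,120,60),(34,255,255),.35,-.276);print(r,to(*r[0],.013,10))
E
```

```text
clock: 17.65
tcp_pos: [0.4109, -0.0855, 0.153]
orientation: [-0.541, 0.542, -0.455, 0.454]
wrist_force: [0.7, -0.7, 0.3]
finger_gap: 0.0448
clock: 18.45
tcp_pos: [0.3481, -0.2747, 0.14]
orientation: [0.542, -0.542, 0.455, -0.454]
wrist_force: [-0.4, -1.2, -0.1]
finger_gap: 0.0449
(array([ 0.34871543, -0.27435408]), np.float64(0.09531658887863159)) (array([-3.000e-01,  1.272e+02,  5.000e-01,  1.000e-01]), 'heading', np.float64(10.1), 'yaw(j6)', np.float64(0.55))
```

View pics/w12.png

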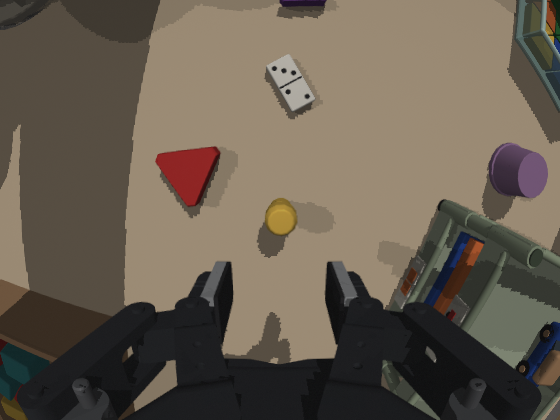

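```bash
python3 -m inch '[[[0,30,1,0],[0,70,1,0],[0,100,1,0],[0,118,1,0],[0,125,1,0],[0,126,1,0],[0,126,1,0],[0,126,1,0]]]'; python3 -m inch '[[[0,0,0,0],[0,0,0,0],[0,0,0,0],[0,0,0,0],[0,0,0,0]]]' 15 25; python3 - <<'E'
from h import *
t=np.radians(10);c=np.array([.585,.339])
def loc(x,y): return c+[x*np.cos(t)-y*np.sin(t),x*np.sin(t)+y*np.cos(t)]
q=loc(-.015,-.035);print(q,to(*q,.16,10))
E
```

```text
clock: 19.3
tcp_pos: [0.3499, -0.2769, 0.0155]
orientation: [-0.542, 0.542, -0.454, 0.455]
wrist_force: [0.3, -0.0, -0.1]
finger_gap: 0.0449
clock: 19.8
tcp_pos: [0.3495, -0.277, 0.0151]
orientation: [-0.541, 0.541, -0.454, 0.456]
wrist_force: [-0.4, 0.6, 6.4]
finger_gap: 0.0248
[0.57630557 0.30192701] (array([-5.309e+02, -1.453e+02,  3.235e+02, -1.000e-01]), 'heading', np.float64(9.9), 'yaw(j6)', np.float64(0.55))
```

```bash
python3 -m inch '[[[0,-25,0,0],[0,-70,0,0],[0,-115,0,0],[-30,-145,18,0],[-72,-145,44,0],[-114,-145,70,0],[-156,-145,95,0],[-198,-145,121,0],[-240,-145,146,0],[-282,-145,172,0]]]'; python3 -m inch '[[[-42,0,25,0],[-84,0,51,0],[-126,0,77,0],[-168,0,102,0],[-210,0,128,0],[-245,0,150,0],[-249,0,152,0],[-249,0,152,0],[-249,0,152,0]]]'; python3 - <<'E'
from h import *
im,st=snap('wrist','w13')
print(to(.5763,.3019,.12,10))
E
```

```text
clock: 20.8
tcp_pos: [0.4698, 0.0332, 0.1594]
orientation: [0.541, -0.541, 0.455, -0.455]
wrist_force: [-0.1, 0.1, -0.7]
finger_gap: 0.0244
clock: 21.7
tcp_pos: [0.5756, 0.3017, 0.1589]
orientation: [-0.541, 0.542, -0.455, 0.455]
wrist_force: [0.4, -1.0, -0.5]
finger_gap: 0.0246
(array([-0.5, 39.2,  0.7, -0.1]), 'heading', np.float64(9.9), 'yaw(j6)', np.float64(1.76))
```

View pics/w13.png

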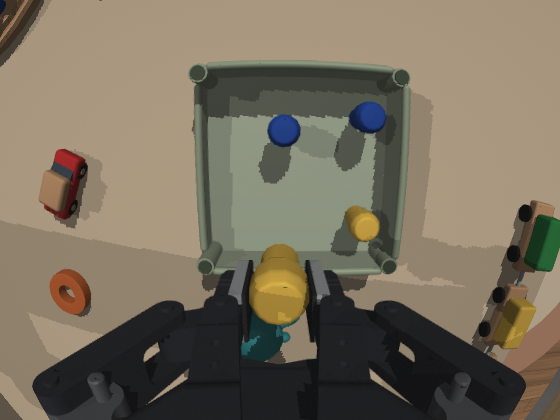

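```bash
python3 - <<'E'
from h import *
st=load('w13')
P=[pt('wrist',u,v,.054,st)[:2] for u,v in [(198,74),(401,77),(207,257),(380,260)]]
print(np.round(P,4),np.mean(P,0))
print(proj('wrist',[.5763,.3019,.01],st),pt('wrist',365,226,.042,st))
E
```

```text
[[0.4947 0.4027]
 [0.6487 0.4305]
 [0.5218 0.2579]
 [0.6659 0.2801]] [0.58280023 0.34276472]
[280.51856549 204.93199703] [0.64883886 0.30404161 0.042     ]
```

```bash
python3 -m inch '[[[0,35,0,0],[0,75,0,0],[0,110,0,0],[0,125,0,0],[0,131,0,0],[0,134,0,0],[0,135,0,0],[0,135,0,0],[0,135,0,0]]]'; python3 -m inch '[[[0,0.5,0,0],[0,0.5,0,0]]]'
```

```text
clock: 22.65
tcp_pos: [0.5772, 0.303, 0.0256]
orientation: [0.542, -0.541, 0.454, -0.455]
wrist_force: [-0.2, -0.2, -0.4]
finger_gap: 0.0248
clock: 22.85
tcp_pos: [0.5771, 0.3032, 0.0252]
orientation: [0.542, -0.541, 0.454, -0.455]
wrist_force: [-0.3, -0.9, 5.3]
finger_gap: 0.0248
```

```bash
python3 -m inch '[[[0,0,0,0],[0,0,0,0],[0,0,0,0]]]' 40; python3 -m inch '[[[0,-20,0,0],[0,-60,0,0],[0,-100,0,0],[0,-130,0,0],[0,-130,0,0]]]'; python3 - <<'E'
from h import *
im,st=snap('wrist','w14')
print(to(.347,.286,.20,-10))
E
```

```text
clock: 23.15
tcp_pos: [0.5761, 0.3027, 0.0235]
orientation: [-0.541, 0.542, -0.455, 0.455]
wrist_force: [-0.2, 0.7, -0.2]
finger_gap: 0.0403
clock: 23.65
tcp_pos: [0.5791, 0.3039, 0.1593]
orientation: [0.544, -0.539, 0.453, -0.456]
wrist_force: [0.1, 0.3, 0.2]
finger_gap: 0.04
(array([ -22.8,  -44.6, -230.2,   20. ]), 'heading', np.float64(10.0), 'yaw(j6)', np.float64(1.76))
```

View pics/w14.png

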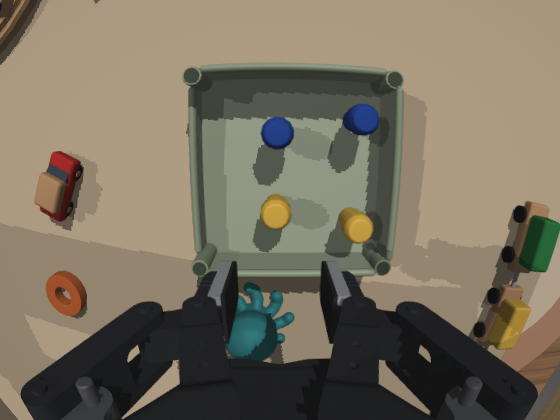

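```bash
python3 -m inch '[[[-4,-10,-46,6],[-8,-20,-92,12],[-13,-20,-138,18],[-18,-20,-184,20],[-23,-10,-226,20],[-23,-5,-230,20],[-23,-5,-230,20],[-23,-5,-230,20]]]' 60; python3 - <<'E'
from h import *
im,st=snap('wrist','w15');print(st[0],to(.347,.286,.16,-10))
cv2.imwrite('pics/w15c.png',cv2.resize(im[150:320,200:360],None,fx=4,fy=4,interpolation=cv2.INTER_CUBIC))
E
```

```text
clock: 24.5
tcp_pos: [0.3467, 0.2859, 0.1585]
orientation: [-0.454, 0.454, -0.542, 0.542]
wrist_force: [0.1, 0.2, 0.7]
finger_gap: 0.0601
[0.34669122 0.28592455 0.15851725] (array([ 0.1, -1.2, -0.2, -0.1]), 'heading', np.float64(-10.1), 'yaw(j6)', np.float64(2.26))
```

View pics/w15c.png

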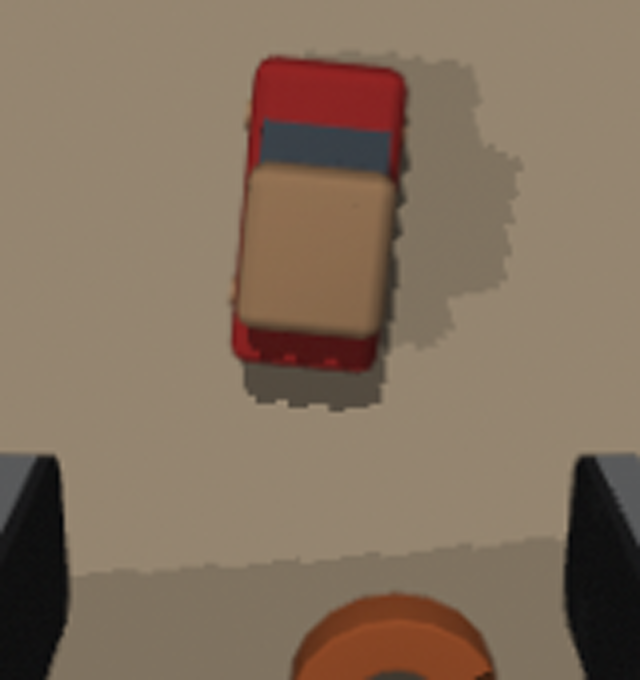

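```bash
python3 - <<'E'
from h import *
st=load('w15')
for z in (.015,.022):
    P=np.array([pt('wrist',200+a/4,150+b/4,z,st)[:2] for a,b in [(255,62),(405,72),(233,355),(376,370)]])
    f=(P[0]+P[1])/2;r=(P[2]+P[3])/2;print(z,P.round(4).tolist(),(f+r)/2,np.degrees(np.arctan2(*(f-r)[::-1])),np.linalg.norm(f-r),np.linalg.norm(P[0]-P[1]),np.degrees(np.arctan2(*(P[1]-P[0])[::-1])))
E
python3 - <<'E'
import sys;sys.path.insert(0,'.')
from h import *
print(to(.347,.286,.02,-14))
E
```

```text
0.015 [[0.3398, 0.3246], [0.3719, 0.3167], [0.3222, 0.2587], [0.3543, 0.2493]] [0.34704367 0.28731018] 75.26122009721026 0.0688915509976202 0.033053444952642716 -13.747802067800624
0.022 [[0.3402, 0.3253], [0.3715, 0.3176], [0.3231, 0.261], [0.3544, 0.2519]] [0.34732017 0.28893151] 75.26122009721028 0.06719967101425763 0.03224169864868031 -13.7478020678006
(array([ 1.000e-01,  1.388e+02, -3.000e-01,  3.900e+00]), 'heading', np.float64(-10.1), 'yaw(j6)', np.float64(2.26))
```

```bash
python3 -m inch '[[[-2,30,0,4.5],[-2,70,0,4.5],[-2,105,0,4.5],[-2,125,0,4.5],[-2,135,0,4.5],[-2,137,0,4.5],[-2,137,0,4.5],[-2,137,0,4.5]]]'; python3 -m inch '[[[0,0,0,0],[0,0,0,0],[0,0,0,0],[0,0,0,0],[0,0,0,0],[0,0,0,0]]]' 20 40; python3 - <<'E'
from h import *
print(to(.347,.288,.17,-11.5),to(.54,-.32,.17,-11.5))
E
```

```text
clock: 25.35
tcp_pos: [0.3475, 0.2883, 0.0229]
orientation: [-0.433, 0.432, -0.559, 0.559]
wrist_force: [-1.1, 0.0, -0.0]
finger_gap: 0.06
clock: 25.95
tcp_pos: [0.3467, 0.2881, 0.0228]
orientation: [-0.433, 0.432, -0.559, 0.559]
wrist_force: [-1.4, 0.1, 5.8]
finger_gap: 0.0309
(array([  -0.2, -147.2,    0.5,   -3. ]), 'heading', np.float64(-14.5), 'yaw(j6)', np.float64(2.34)) (array([ 539.8, -147.4,  340. ,   -3. ]), 'heading', np.float64(-14.5), 'yaw(j6)', np.float64(2.34))
```

The target height I worked from was 20 mm, so that grip closed on the cabin. Reopening, going lower and regripping on the body.

```bash
python3 -m inch '[[[0,0,0,0],[0,0,0,0],[0,0,0,0],[0,0,0,0],[0,10,0,0],[0,17,0,0],[0,19,0,0],[0,19,0,0],[0,19,0,0]]]' 55; python3 -m inch '[[[0,0,0,0],[0,0,0,0],[0,0,0,0],[0,0,0,0],[0,0,0,0],[0,0,0,0]]]' 20 40; python3 - <<'E'
from h import *
print(to(.347,.288,.18,-11.5),to(.54,-.32,.20,-11.5))
E
```

```text
clock: 26.85
tcp_pos: [0.3461, 0.2876, 0.0026]
orientation: [0.433, -0.433, 0.559, -0.559]
wrist_force: [0.4, 0.5, 0.4]
finger_gap: 0.0552
clock: 27.45
tcp_pos: [0.3465, 0.2879, 0.0032]
orientation: [-0.433, 0.432, -0.559, 0.559]
wrist_force: [-0.1, 0.2, 5.2]
finger_gap: 0.0335
(array([  -0.4, -176.8,    0.5,   -3.1]), 'heading', np.float64(-14.6), 'yaw(j6)', np.float64(2.34)) (array([ 539.6, -197. ,  340.1,   -3.1]), 'heading', np.float64(-14.6), 'yaw(j6)', np.float64(2.34))
```

```bash
python3 -m inch '[[[0,-15,0,0],[0,-50,0,0],[0,-95,0,0],[0,-140,0,0],[0,-180,0,-3],[30,-197,19,-3],[70,-197,44,-3],[110,-197,69,-3],[150,-197,94,-3],[190,-197,119,-3]]]'; python3 -m inch '[[[40,0,25,0],[80,0,50,0],[120,0,76,0],[160,0,101,0],[200,0,126,0],[240,0,152,0],[280,0,177,0],[320,0,202,0],[349,0,221,0],[349,0,221,0]]]'; python3 - <<'E'
from h import *
im,st=snap('wrist','w16');print(st[0],env.get_state()['finger_gap'])
snap('scene','s16')
E
```

```text
clock: 28.45
tcp_pos: [0.4134, 0.0722, 0.1995]
orientation: [0.447, -0.447, 0.548, -0.548]
wrist_force: [1.2, 0.6, -1.3]
finger_gap: 0.0333
clock: 29.45
tcp_pos: [0.5607, -0.3168, 0.1974]
orientation: [0.446, -0.446, 0.549, -0.549]
wrist_force: [-0.5, 0.5, -0.7]
finger_gap: 0.0328
[ 0.56074591 -0.31675162  0.19744746] 0.03321110853576976
```

View pics/w16.png

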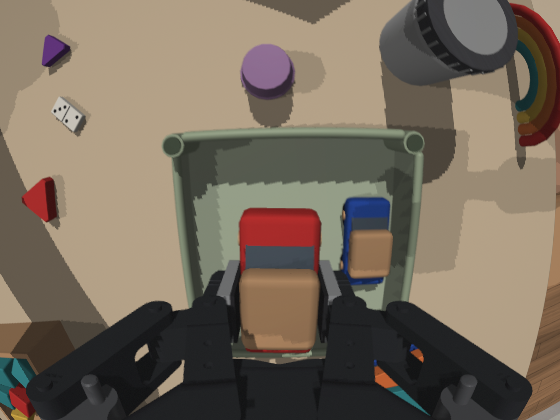

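View pics/s16.png

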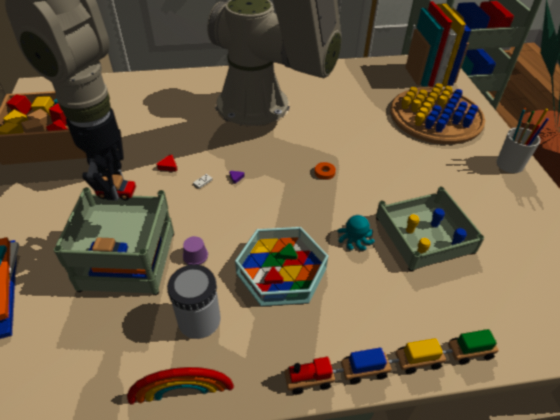

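```bash
python3 - <<'E'
from h import *
st=load('w16')
A=pt('wrist',172,146,.136,st)[:2];B=pt('wrist',414,143,.136,st)[:2];d=(B-A)/np.linalg.norm(B-A)
print(A,B,np.linalg.norm(B-A),np.degrees(np.arctan2(d[1],d[0])))
s=np.linalg.norm(B-A);n=np.array([d[1],-d[0]])
c=(A+B)/2+n*s/2;print('centre',c)
# blue car: roof centre z=.128
r=pt('wrist',370,253,.128,st)[:2];print('blue roof local',(r-c)@d,-(r-c)@n)
h0=pt('wrist',367,202,.092+.02,st)[:2];h1=pt('wrist',368,283,.092+.02,st)[:2]
for q in(h0,h1):print('ends local',(q-c)@d,-(q-c)@n)
t=c+d*-.024; print('target',t,to(*t,.20,np.degrees(np.arctan2(d[1],d[0]))))
p=st[0][:2];print('now local',(p-c)@d,-(p-c)@n)
E
```

```text
[ 0.505405   -0.24420225] [ 0.6599115  -0.27303195] 0.15717318530650423 -10.569396856509034
centre [ 0.5682434  -0.33587035]
blue roof local 0.053793821818979314 -0.0002807752574108861
ends local 0.0537172801795976 0.0334583044962294
ends local 0.059154905593694636 -0.0328003405418767
target [ 0.5446506  -0.33146812] (array([ 21.5,  -1.9, -10.7,  -1.1]), 'heading', np.float64(-11.6), 'yaw(j6)', np.float64(1.14))
now local -0.010877163303173011 0.01741911856111603
```

```bash
python3 -m inch '[[[11,0,-5,-1],[21,0,-11,-1],[21,15,-11,-1],[21,45,-11,-1],[21,75,-11,-1],[21,92,-11,-1],[21,99,-11,-1],[21,101,-11,-1],[21,101,-11,-1],[21,101,-11,-1]]]'; python3 - <<'E'
from h import *
print(pose()[0]);im,_=snap('side','d17');cv2.imwrite('pics/d17c.png',cv2.resize(im[190:400,320:540],None,fx=2.7,fy=2.7,interpolation=cv2.INTER_CUBIC))
snap('wrist','w17')
E
```

```text
clock: 30.55
tcp_pos: [0.5459, -0.3311, 0.1003]
orientation: [-0.452, 0.452, -0.543, 0.545]
wrist_force: [-0.0, 0.8, 0.1]
finger_gap: 0.0334
[ 0.54593945 -0.33110773  0.10028378]
```

View pics/d17c.png

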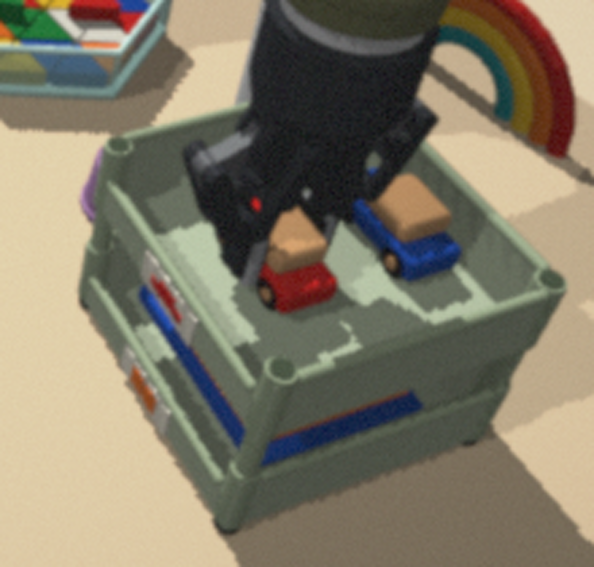

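View pics/w17.png

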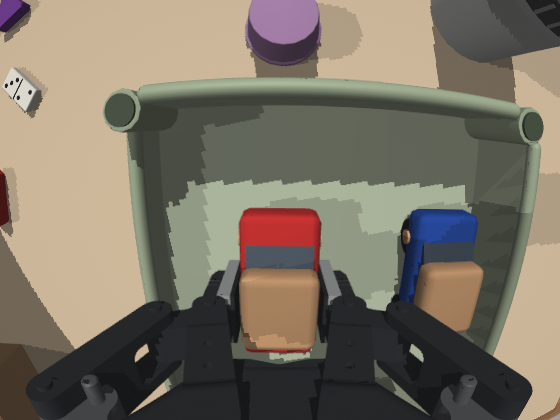

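The red car is level just above the floor, beside the blue car and clear of it. Lowering to contact.

```bash
python3 -m inch '[[[0,2,0,0],[0,4,0,0],[0,4.5,0,0],[0,4.5,0,0]]]'; python3 -m inch '[[[0,0.7,0,0],[0,0.7,0,0]]]'
```

```text
clock: 31.05
tcp_pos: [0.5455, -0.331, 0.0952]
orientation: [-0.452, 0.452, -0.543, 0.544]
wrist_force: [-1.1, -0.5, 5.0]
finger_gap: 0.0332
clock: 31.25
tcp_pos: [0.5455, -0.331, 0.0952]
orientation: [-0.452, 0.452, -0.543, 0.544]
wrist_force: [-1.9, 0.8, 9.1]
finger_gap: 0.0333
```

```bash
python3 -m inch '[[[0,0,0,0],[0,0,0,0],[0,0,0,0],[0,0,0,0]]]' 48; python3 -m inch '[[[0,-15,0,0],[0,-50,0,0],[0,-95,0,0],[0,-130,0,0],[-45,-130,0,0],[-90,-130,0,0],[-130,-130,-40,0],[-160,-130,-60,0],[-160,-130,-60,0],[-160,-130,-60,0]]]'; python3 - <<'E'
from h import *
print(pose()[0])
for n in('wrist','side','scene'): snap(n,n+'18')
E
```

```text
clock: 31.65
tcp_pos: [0.5451, -0.3306, 0.0931]
orientation: [0.452, -0.452, 0.544, -0.544]
wrist_force: [-0.3, -0.5, 0.1]
finger_gap: 0.0482
clock: 32.65
tcp_pos: [0.5156, -0.1618, 0.224]
orientation: [-0.452, 0.452, -0.543, 0.544]
wrist_force: [-0.0, 0.1, 0.3]
finger_gap: 0.0479
[ 0.51560639 -0.16176573  0.22399465]
```

View pics/wrist18.png

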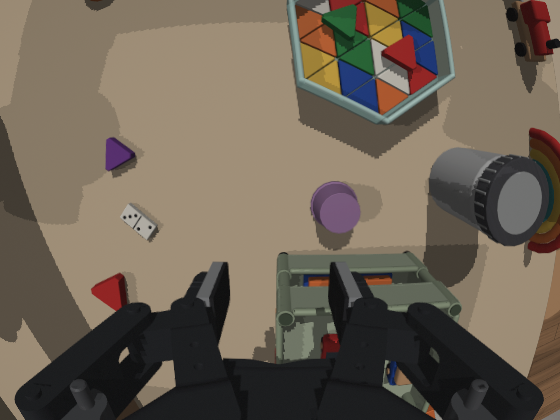

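View pics/side18.png

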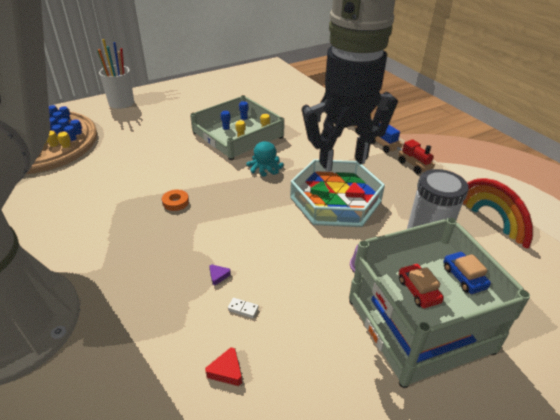

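View pics/scene18.png

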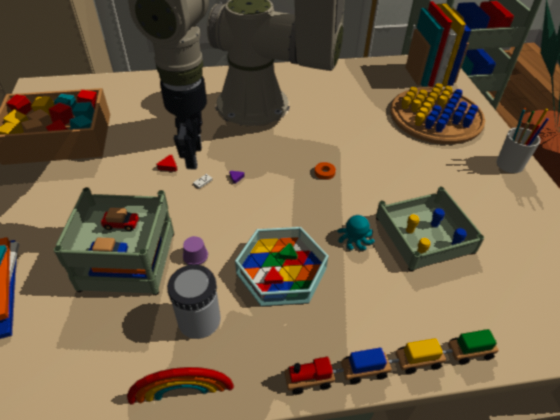

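All five are in place. The side view has the octopus at (265,158) and the canister at (440,200), both unmoved. The red car is on its wheels at (421,284), and the arm is clear of everything. Handing in.

```bash
python3 -c "
from workcell import env
print(env.hand_in())"
```

```text
the job is handed in; nothing more can be done
None
```

All five toys are put away, in the order you gave. The job took about 33 s of the 131 s allowed:
- **Triangles:** the smaller red one and the green one lie flat in the dish.
- **Pegs:** the blue and the yellow peg stand in the tray with the other two pegs.
- **Red car:** it is on its wheels in the top tier of the stack, parallel to the blue car and clear of it.

The last wrist, side and scene pictures, taken with the gripper open and clear, show all of this. In them the octopus, the canister, the larger red triangle and the purple triangle look unmoved.

Some things did not go as planned:
- **Red triangle:** I let go before feeling it touch down, so it dropped an estimated 2–3 mm. It landed flat. The other four were lowered until I felt contact.
- **Car grip:** the first grip was about 20 mm too high and closed on the cabin. I opened and gripped it again on the body before lifting.
- **Tray position:** the scene and wrist cameras disagreed by 7–10 mm on where the peg tray's centre is. I used the wrist camera's value, and the tray's own pegs agreed with it.

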